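Wind the antenna tuner to the green band

ROBOT

A 6-joint arm with a two-finger parallel gripper is mounted at the origin on the work surface. World frame = base frame: x ahead of the robot, y to its left, z up, the work surface at z = 0. Lengths are in m, angles in rad, forces in N, time in s.
With the tool pointing down it reaches from about 0.35 to 0.975 m from the base axis. Payload 4.9 kg.
Tool frame: the origin (TCP) lies midway between the tips of the shut fingers; the grasp point (between the pads) lies 19 mm behind it; z points along the fingers, y is the line along which they close (so a half turn about z gives the same grasp; the last joint's range is limited). The gripper opens to 85 mm and grips with 20 to 120 N. Pads are 22 mm wide; open, the fingers measure 114 mm over their backs; the gripper's body (76 mm by 85 mm) begins 54 mm behind the grasp point. The pads swing forward as they close: fully open they stand 13 mm farther back than shut.
Start: joints at [1.128, 0.053, 1.613, -0, 1.476, -0.119], TCP at [0.199, 0.593, 0.231] pointing down, gripper open.
Joint ranges: [-3.01, 3.01], [-1.01, 2.22], [0.06, 2.58], [-1.02, 4.17], [0.09, 2.62], [-3.14, 3.14]. Speed limits (rad/s): [2.57, 2.57, 3.14, 3.14, 3.14, 3.14].

INTERFACE

Orientations are given as a unit quaternion [x, y, z, w].
In Python, from cell import robot, vision gives the robot as it stands. The module is installed in compiled form; this text tells all that it offers.
- The arm moves only by the tool move_arm, never from a script. Its argument "deltas" is a list of rows, each a list of 5 numbers: the shift along the tool's x, y, z in m, then the turn about the tool's z in rad, then the closure, from -1 (fully open) to 1 (shut). A call has 1 to 10 rows; each row shifts and turns the commanded pose from where the row before left it, along the tool's axes as they then stand; what a row does not reach is not made up. A row lasts 1/10 s, in which the tool goes at most 50 mm and 8.59 degrees, less where a joint would pass 70% of its speed; a pose out of reach is approached as far as the arm can. A call is refused whole if a number of a shift passes 0.05 or a number of a turn 0.15, either way. A call with a gripper value outside its range is refused whole. The fingers move at their own pace and stop on an object; the grip force is fixed at half the most. Time passes only in rows, so rows that do not move let the fingers close. It gives the time, the measured TCP pose, the force, the opening and the grip force at its end, in the units of the state.
- robot.get_obs(): the state, without advancing time (a new reading comes with each control period).
- vision.grab_frame(name): name is "scene" or "side" or "wrist"; returns a dict with "image" (420x560x3 uint8, red, green, blue), "range_z" (420x560 float32, m along the optical axis (not along the pixel's ray), 0 where there is no reading), "fx", "fy", "cx", "cy" (pixels), "cam_to_world" (4x4, takes a point from camera to world coordinates). Camera axes: x right, y down, z forward; pixel columns grow to the right and rows downward; lengths in m; the calibration is good to about 2 mm. A picture is of the moment at which its call begins.
- robot.sign_off(): hands the job in; it is judged then, once.
The state is a dict: "time_s": time; "q": joint angles; "qvel": joint speeds; "tau": joint torques, N m; "tcp_pos": TCP position; "orientation": TCP orientation; "contact_force": force on the tool from outside, world axes, zero at the start; "ft_torque": the same for the moment, N m; "opening": finger opening in m; "gripper_force": force on a finger pad.
Only numpy, scipy, OpenCV 4.12 (cv2) and the standard library are available. Lean on these libraries where they do the work, as an engineer would, in place of code of your own. Each camera call takes 0.05 s, during which the arm holds its last target. There are 200 camera calls.

TASK

Take the loose crank with the red knob and the square hole, fit it fully down onto the square brass shaft on top of the grey antenna tuner, and wind it clockwise (seen from above) until the tuner's red pointer stands in the middle of the green band. Leave the crank sitting on the shaft and let go of it.

Things in the scene. Friction and masses are not known exactly. Their poses are not given: they have to be found in the camera images.
- crank: Loose crank lying flat, 0.2 kg. Origin: centre of the underside of its steel hub (44 x 44 x 22 high, 24 mm square hole through it); z up, x along the arm (12 high) to an upright red knob, 22 diameter, axis at x = 65, z = 15 to 59. The knob spins on its pin (0.03 N m): held by it, the crank keeps its yaw, yet can be wound without turning the gripper. The black-knobbed crank does not fit.
- shaft (a point): Upright 20 mm square brass shaft on the tuner (box 220 x 260, 60 mm high). Point: on its axis, on the 48 mm collar where the crank's underside rests, 68 mm above the table. From here it rises 24 mm square, then a 14 mm cone tapers from 20 to 8 mm across. z up; x, y square to its faces, turning with it. The crank fits at any quarter turn, to about 10 degrees. Friction 0.12 N m; stays where left.
- pointer (a point): Red pointer, 6 mm wide, on a straight black scale with white ticks on the tuner's top; the point is 8 mm above that top. A full clockwise turn of the shaft (seen from above) carries it 40 mm along the scale towards the green band, away from the robot; anticlockwise brings it back. It starts 1.3 to 2.1 turns short. The scale runs on 24 mm past the band's middle.
- mark (a point): Middle of the green band, 18 mm long along the scale, on the pointer's line and at the pointer's height: the pointer is right when it is here. Axes: x along the scale in the way that clockwise winding moves the pointer, y along the tuner's 260 mm side, z up.
There are look-alikes about, which are no part of the job. Leave any purple look-alike of the crank alone.

How it is judged:
On the way, in this order (a step that is already met when the one before it is completed fails the run):
1. the red-knobbed crank is seated on the square shaft, before the pointer has been moved (horizontal distance between crank and shaft below 0.008 m and z of crank in the frame of shaft below 0.01 m and angle between crank's own z axis and vertical below 0.2 rad and distance of pointer from where it was at the start of the episode below 0.01 m), for 0.1 s.
2. with the crank on the shaft, the pointer is wound to the green band (horizontal distance between crank and shaft below 0.012 m and z of crank in the frame of shaft below 0.018 m and horizontal distance between pointer and mark below 0.01 m), for 0.1 s.
At the end, for the whole second after the job is handed in: The pointer stands within 10 mm of the middle of the green band, and the red-knobbed crank sits at rest on the shaft: its hub centred within 8 mm, its underside within 8 mm of the collar, tilted less than 10 degrees (horizontal distance between pointer and mark below 0.01 m and horizontal distance between crank and shaft below 0.008 m and z of crank in the frame of shaft below 0.008 m and angle between crank's own z axis and vertical below 0.17 rad and linear speed of crank below 0.03 m/s); the robot touches nothing.
It fails at once if the shaft was turned by something other than the fitted crank (pointer moved more than 10 mm while the crank was off the shaft) (distance of pointer from where it was at the start of the episode above 0.01 m and (horizontal distance between crank and shaft above 0.02 m or z of crank in the frame of shaft above 0.035 m)).
It also fails if it takes over 58 s, if anything falls off the work surface, if the arm or the gripper's body presses on something with over 40 N, if the wrist force passes 120 N, or if a joint passes its speed limit or range.

## Working session

There is one attempt and no reset: what is moved stays moved. The work goes in short steps, Python scripts to look and compute and a tool call to move; the robot and the scene stay as the last step left them, time stands still between calls to the robot, and variables do not carry over. Pictures are saved under pics/ and viewed, at most 10 in all, crops included, and the job is handed in when it is done.

Besides the shell and the picture viewer there is one more tool, called after "Request:" as name(argument=value, ...), one argument or row to a line, values as JSON. move_arm: Moves the arm, as the interface text tells. Its arguments: {"type":"object","properties":{"deltas":{"type":"array","items":{"type":"array","items":{"type":"number"}}}},"required":["deltas"]}

```bash
mkdir -p pics; cat > h.py <<'E'
import numpy as np, cv2
from cell import robot, vision
def grab(n):
    f=vision.grab_frame(n); np.savez('last_%s.npz'%n,**f); return f
def load(n): return dict(np.load('last_%s.npz'%n))
def save(f,p): cv2.imwrite(p,cv2.cvtColor(f['image'],cv2.COLOR_RGB2BGR))
def ray(f,u,v,z):
    T=f['cam_to_world']; d=T[:3,:3]@np.array([(u-f['cx'])/f['fx'],(v-f['cy'])/f['fy'],1]); o=T[:3,3]
    return o+d*(z-o[2])/d[2]
def cloud(f):
    h,w=f['range_z'].shape; v,u=np.mgrid[:h,:w]; z=f['range_z'].astype(float)
    P=np.stack([(u-f['cx'])/f['fx']*z,(v-f['cy'])/f['fy']*z,z],-1)
    P=P@f['cam_to_world'][:3,:3].T+f['cam_to_world'][:3,3]; P[z==0]=np.nan; return P
E
python3 - <<'E'
from h import *
for n in ['scene','side','wrist']:
    f=grab(n); save(f,f'pics/{n}0.png'); print(n,np.round(f['cam_to_world'],3).tolist(),f['fx'])
a=[cv2.imread(f'pics/{n}0.png') for n in ['scene','side']]
o=robot.get_obs(); print(o['time_s'],o['tcp_pos'],o['orientation'])
E
```

```text
scene [[0.731, 0.385, -0.563, 1.116], [0.682, -0.402, 0.611, -0.736], [0.009, -0.831, -0.556, 0.677], [0.0, 0.0, 0.0, 1.0]] 542.5271522898984
side [[0.766, -0.425, 0.482, 0.023], [-0.642, -0.52, 0.563, -0.629], [0.012, -0.741, -0.671, 0.738], [0.0, 0.0, 0.0, 1.0]] 417.02250012530214
wrist [[0.317, 0.912, 0.259, 0.132], [0.948, -0.305, -0.089, 0.615], [-0.002, 0.274, -0.962, 0.373], [0.0, 0.0, 0.0, 1.0]] 292.7898947266012
0.15 [0.19865179 0.59207551 0.23032215] [ 1.61210714e-01  9.86919672e-01 -7.82762982e-04 -2.33138282e-04]
```

View pics/scene0.png

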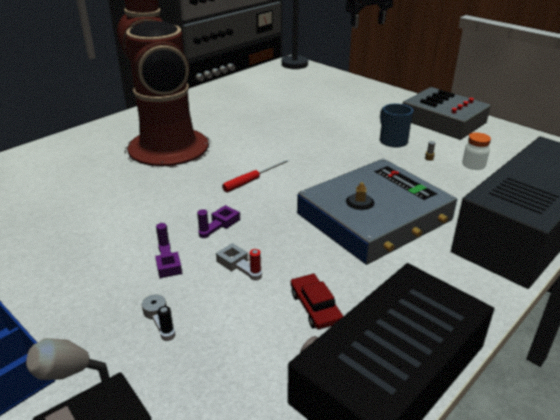

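View pics/side0.png

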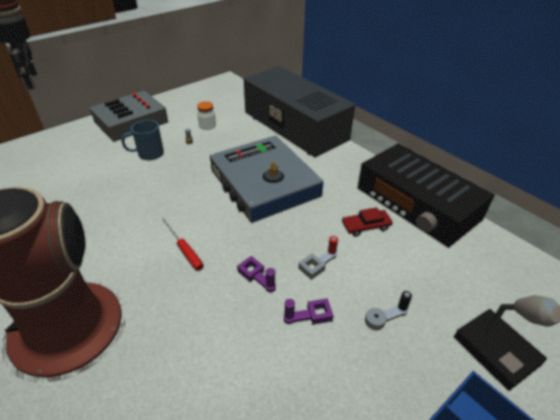

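The scene view shows four crank-like things. The red-knobbed steel crank has its hub at (232,256) and knob at (256,262). Two are purple, at (168,250) and (218,220), and the black-knobbed one is at (158,312). Only the first has a red knob and a square steel hub. The tuner's shaft is at (361,192), its pointer at (392,175) and the green band at (418,189). Next I measure these and confirm the crank with a crop.

```bash
python3 - <<'E'
from h import *
boxes={'scene':dict(knob=(235,235,285,290),tuner=(340,155,450,215)),'side':dict(knob=(315,225,350,260),tuner=(205,130,300,190))}
for n in boxes:
    f=load(n);P=cloud(f);I=f['image'].astype(int);R,G,B=I[...,0],I[...,1],I[...,2]
    red=(R>1.6*G+20)&(R>1.6*B+20); green=(G>1.5*R)&(G>1.2*B)&(G>60); brass=(R>1.25*B+15)&(G>1.1*B)&~red
    def box(m,b):
        o=np.zeros_like(m);o[b[1]:b[3],b[0]:b[2]]=m[b[1]:b[3],b[0]:b[2]];return o
    for nm,m in [('knob',box(red,boxes[n]['knob'])),('pointer',box(red,boxes[n]['tuner'])),('green',box(green,boxes[n]['tuner'])),('brass',box(brass,boxes[n]['tuner']))]:
        v,u=np.nonzero(m); 
        if len(u)==0: print(n,nm,'none');continue
        q=P[m]; print(n,nm,len(u),'uv',u.mean().round(1),v.mean().round(1),'bbox',u.min(),u.max(),v.min(),v.max(),'med',np.nanmedian(q,0).round(4),'min',np.nanmin(q,0).round(3),'max',np.nanmax(q,0).round(3))
    # crank hub top & tuner top from heights
    if n=='scene':
        b=(210,235,262,285)
    else: b=(295,245,335,280)
    m=box((P[...,2]>0.015)&(P[...,2]<0.028)&~red,b); q=P[m]; print('hubtop',len(q),q.mean(0).round(4), cv2.minAreaRect(q[:,:2].astype(np.float32)*1000))
    m=(abs(P[...,2]-.06)<.004)&(P[...,0]>.3)&(P[...,1]>-.5)
    k,l,s,c=cv2.connectedComponentsWithStats(m.astype(np.uint8)); 
    uv=(375,228) if n=='scene' else (262,200)
    for i in range(1,k):
        if s[i,4]>800: q=P[l==i]; print('tuner?',s[i],q.mean(0).round(3),cv2.minAreaRect(q[:,:2].astype(np.float32)*1000))
a=cv2.imread('pics/scene0.png')[140:300,190:470]; b=cv2.imread('pics/side0.png')[120:300,190:390]
a=cv2.resize(a,(700,400),interpolation=3)
cv2.imwrite('pics/crop0.png',a)
E
```

```text
scene knob 170 uv 254.7 260.7 bbox 250 259 250 271 med [ 0.5526 -0.2112  0.0459] min [ 0.539 -0.217  0.02 ] max [ 0.559 -0.199  0.061]
scene pointer 38 uv 393.0 173.1 bbox 388 398 170 176 med [0.5754 0.1978 0.0667] min [0.561 0.184 0.059] max [0.581 0.22  0.072]
scene green 109 uv 416.8 188.5 bbox 408 426 184 193 med [0.6448 0.1869 0.0621] min [0.631 0.161 0.059] max [0.658 0.21  0.065]
scene brass 174 uv 373.9 186.8 bbox 356 443 155 214 med [0.5887 0.0552 0.0848] min [0.536 0.047 0.005] max [0.719 0.427 0.108]
hubtop 396 [ 0.4885 -0.2074  0.021 ] ((507.1835632324219, -206.93910217285156), (46.90562057495117, 102.04989624023438), 87.91374969482422)
tuner? [ 403   87   88   36 1223] [0.464 0.645 0.06 ] ((450.22003173828125, 655.9386596679688), (202.99000549316406, 168.2922821044922), 0.5273838639259338)
tuner? [ 298  158  159   86 6585] [0.604 0.098 0.06 ] ((595.0388793945312, 108.0844497680664), (264.13067626953125, 223.30618286132812), 79.80743408203125)
side knob 100 uv 335.1 241.4 bbox 330 349 225 252 med [ 0.5402 -0.209   0.0449] min [ 0.534 -0.214  0.022] max [ 0.63  -0.174  0.062]
side pointer 17 uv 238.9 152.8 bbox 236 241 151 156 med [0.5718 0.1987 0.0688] min [0.569 0.184 0.06 ] max [0.586 0.216 0.072]
side green 64 uv 260.9 147.4 bbox 255 266 144 151 med [0.6423 0.1875 0.0629] min [0.629 0.167 0.06 ] max [0.66  0.208 0.065]
side brass 77 uv 272.9 169.0 bbox 270 276 162 175 med [0.5805 0.0564 0.0901] min [0.573 0.047 0.071] max [0.593 0.062 0.109]
hubtop 327 [ 0.4839 -0.2055  0.0217] ((501.5299377441406, -204.1673126220703), (87.49614715576172, 46.202247619628906), 0.23150163888931274)
tuner? [  89   90   77   38 1102] [0.445 0.646 0.061] ((447.676025390625, 659.106201171875), (167.08755493164062, 199.8236541748047), 89.3260498046875)
tuner? [ 209  135  114   74 4257] [0.584 0.099 0.061] ((592.61328125, 109.07776641845703), (265.8401184082031, 221.10972595214844), 79.97276306152344)
```

View pics/crop0.png

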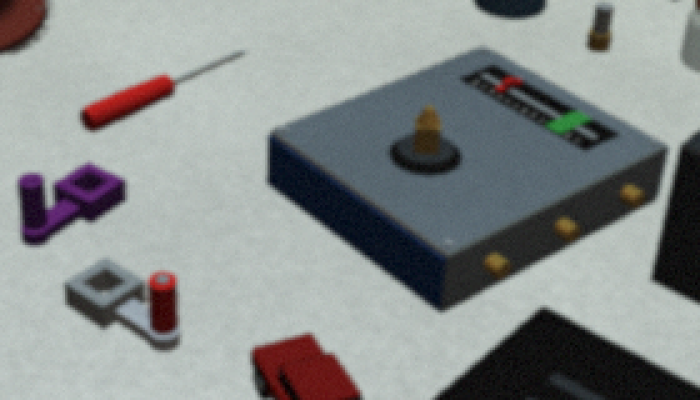

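The crop confirms the choice: the steel crank with the square hole and red knob is at crop (110,295). The heights also check: pointer 0.067–0.069, knob up to 0.061, tuner top 0.060. The pointer is about 71 mm short of the mark, roughly 1.8 turns. First I turn the tool so y lies along the crank arm, then go over the shaft for a look on the way.

Request:
move_arm(
  deltas=[
    [0, 0, 0, 0.142, -1],
    [0, 0, 0, 0.142, -1],
    [0, 0, 0, 0.142, -1],
    [0, 0, 0, 0.142, -1],
    [0, 0, 0, 0.142, -1],
    [0, 0, 0, 0.142, -1],
    [0, 0, 0, 0.142, -1],
    [0, 0, 0, 0.142, -1],
    [0, 0, 0, 0.142, -1],
    [0, 0, 0, 0, -1],
  ],
)

```text
time_s: 1.15
tcp_pos: [0.1988, 0.5923, 0.2308]
orientation: [0.718, 0.696, -0.0, 0.0]
contact_force: [0.1, 0.4, -0.2]
opening: 0.0855
gripper_force: 0.0
```

Request:
move_arm(
  deltas=[
    [-0.045, 0.04, 0, 0, -1],
    [-0.045, 0.04, 0, 0, -1],
    [-0.045, 0.04, 0, 0, -1],
    [-0.045, 0.04, 0, 0, -1],
    [-0.045, 0.04, 0, 0, -1],
    [-0.045, 0.04, 0, 0, -1],
    [-0.045, 0.04, 0, 0, -1],
    [-0.045, 0.04, 0, 0, -1],
    [-0.045, 0.04, 0, 0, -1],
    [-0.045, 0.03, 0, 0, -1],
  ],
)

```text
time_s: 2.15
tcp_pos: [0.5148, 0.2029, 0.2313]
orientation: [0.717, 0.697, 0.0, 0.0]
contact_force: [0.5, 0.6, 0.1]
opening: 0.0852
gripper_force: 0.0
```

Request:
move_arm(
  deltas=[
    [-0.045, 0, 0, 0, -1],
    [-0.045, 0, 0, 0, -1],
    [-0.03, 0, 0, 0, -1],
    [0, 0, 0, 0, -1],
  ],
)

```text
time_s: 2.55
tcp_pos: [0.5099, 0.0816, 0.2311]
orientation: [0.719, 0.695, -0.0, 0.0]
contact_force: [0.4, 0.6, -0.5]
opening: 0.0854
gripper_force: 0.0
```

```bash
python3 - <<'E'
from h import *
f=grab('wrist');save(f,'pics/w1.png')
o=robot.get_obs();print(o['time_s'],o['tcp_pos'],o['orientation'],o['q'],o['contact_force'])
print(f['cam_to_world'].round(3).tolist())
E
```

```text
2.6 [0.50992892 0.0832804  0.23121584] [ 7.18205473e-01  6.95831079e-01  6.77856898e-05 -6.64238931e-05] [ 1.76786440e-02 -2.10129442e-01  1.86121087e+00  1.90242934e-04
  1.49050294e+00  4.93068777e-02] [-0.23851758  0.55034702 -0.28026049]
[[0.999, -0.03, -0.01, 0.512], [-0.032, -0.961, -0.276, 0.152], [-0.001, 0.276, -0.961, 0.374], [0.0, 0.0, 0.0, 1.0]]
```

View pics/w1.png

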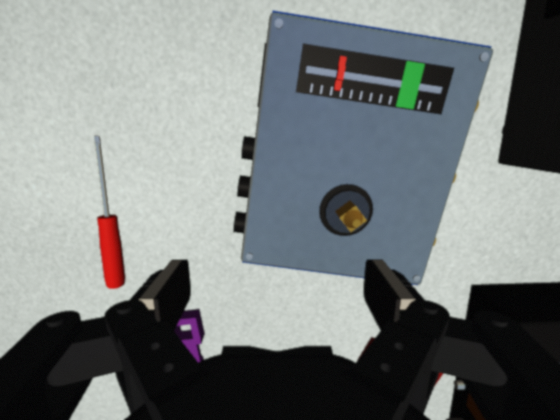

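The wrist view shows the tuner with its collar at (346,209), the brass shaft at (351,216) looking turned by roughly 30°, the pointer at (341,73) and the band at (411,84). Now I measure these.

```bash
python3 - <<'E'
from h import *
f=load('wrist');P=cloud(f);I=f['image'].astype(int);R,G,B=I[...,0],I[...,1],I[...,2]
U=np.zeros(R.shape,bool);U[190:240,310:380]=1
br=(R>1.3*B+10)&U
q=P[br];q=q[np.isfinite(q[:,0])];print('brass',br.sum(),q[:,2].min(),q[:,2].max(),cv2.minAreaRect(q[:,:2].astype(np.float32)*1000))
for lo,hi in [(.064,.093),(.08,.096),(.096,.12)]:
    s=q[(q[:,2]>lo)&(q[:,2]<hi)]
    if len(s)>5: print(lo,hi,len(s),s.mean(0).round(4),cv2.minAreaRect(s[:,:2].astype(np.float32)*1000))
dark=((I.sum(-1)<130)|br)&U
c=max(cv2.findContours(dark.astype(np.uint8),0,1)[0],key=cv2.contourArea);e=cv2.fitEllipse(c);print(e,ray(f,*e[0],.066).round(4))
U=np.zeros(R.shape,bool);U[40:120,295:460]=1
for nm,m in [('ptr',(R>1.8*G)&(R>1.8*B)&(R>80)&U),('green',(G>1.5*R)&(G>1.3*B)&(G>60)&U)]:
    v,u=np.nonzero(m);print(nm,u.mean(),v.mean(),ray(f,u.mean(),v.mean(),.068 if nm=='ptr' else .062).round(4),np.nanmedian(P[m],0).round(4))
a=f['image'][185:245,310:385,::-1];cv2.imwrite('pics/c1.png',cv2.resize(a,None,fx=8,fy=8,interpolation=2))
E
```

```text
brass 541 0.06173424752675538 0.10793599328374753 ((590.0438842773438, 56.39162826538086), (22.68695640563965, 35.43450927734375), 36.62604522705078)
0.064 0.093 246 [0.5835 0.0651 0.0843] ((589.1735229492188, 57.5836067199707), (22.66166877746582, 32.482704162597656), 36.62604522705078)
0.08 0.096 248 [0.5824 0.0657 0.0911] ((585.0921020507812, 62.030120849609375), (19.950563430786133, 20.476104736328125), 36.626686096191406)
0.096 0.12 206 [0.5838 0.0637 0.1023] ((584.4061279296875, 63.450862884521484), (16.19880485534668, 13.848714828491211), 34.96299743652344)
((345.5983581542969, 210.78489685058594), (45.496070861816406, 52.14430618286133), 76.1800308227539) [0.5843 0.0624 0.066 ]
ptr 340.0877192982456 72.52280701754385 [0.574 0.201 0.068] [0.5741 0.2008 0.0667]
green 409.841052631579 84.58 [0.6443 0.1888 0.062 ] [0.6442 0.1889 0.0617]
```

View pics/c1.png

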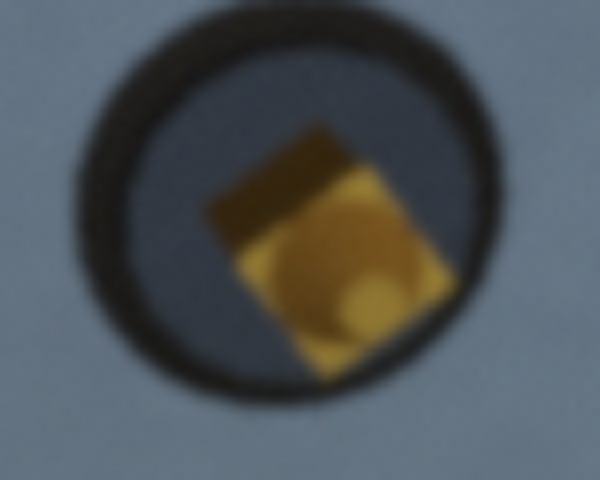

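The shaft centre is about (0.5845, 0.063) with its faces at yaw 36°. The pointer is about 71 mm from the band. I go to the crank for a close look.

Request:
move_arm(
  deltas=[
    [-0.044, 0, 0, 0, -1],
    [-0.044, 0, 0, 0, -1],
    [-0.044, 0, 0, 0, -1],
    [-0.044, 0, 0, 0, -1],
    [-0.044, 0, 0, 0, -1],
    [-0.044, 0, 0, 0, -1],
    [0, 0, 0, 0, -1],
    [0, 0, 0, 0, -1],
  ],
)

```text
time_s: 3.4
tcp_pos: [0.502, -0.1788, 0.231]
orientation: [0.718, 0.696, 0.0, -0.001]
contact_force: [0.4, -0.1, -0.3]
opening: 0.0852
gripper_force: 0.0
```

```bash
python3 - <<'E'
from h import *
f=grab('wrist');save(f,'pics/w2.png');P=cloud(f);I=f['image'].astype(int);R,G,B=I[...,0],I[...,1],I[...,2]
o=robot.get_obs();print(o['time_s'],o['tcp_pos'].round(4),o['orientation'].round(4))
m=(R>1.8*G)&(R>1.8*B)&(R>70)&(abs(P[...,0]-.546)<.04)&(abs(P[...,1]+.21)<.04)
v,u=np.nonzero(m);q=P[m];t=q[q[:,2]>.054];print('knob',len(u),u.mean(),v.mean(),'top',len(t),t.mean(0).round(4),q.min(0).round(3),q.max(0).round(3))
m=(abs(P[...,2]-.022)<.006)&(P[...,0]<.515)&(abs(P[...,0]-.485)<.04)&(abs(P[...,1]+.206)<.04)
q=P[m];r=cv2.minAreaRect(q[:,:2].astype(np.float32)*1000);print('hub',len(q),r,q[:,2].mean(),u)if 0 else print('hub',len(q),r,q[:,2].mean())
E
```

```text
3.45 [ 0.5021 -0.178   0.2311] [ 7.173e-01  6.968e-01  3.000e-04 -5.000e-04]
knob 200 316.45 214.02 top 200 [ 0.5455 -0.2022  0.0593] [ 0.536 -0.213  0.054] [ 0.555 -0.193  0.061]
hub 918 ((480.8024597167969, -204.5113983154297), (44.129554748535156, 44.46381759643555), 0.8770261406898499) 0.022270048890795313
```

View pics/w2.png

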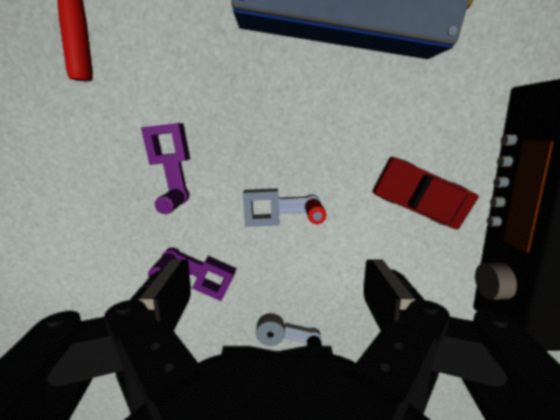

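The hub is at (262,207) → (0.481, −0.2045) and the knob at (316,213) → (0.5455, −0.202). Crank yaw is +1°, the 65 mm spacing checks, and the area under the fingers is clear.

Request:
move_arm(
  deltas=[
    [-0.012, 0.022, 0, 0, -0.3],
    [-0.011, 0.022, 0, 0, -0.3],
    [0, 0, 0.035, 0, -0.3],
    [0, 0, 0.035, 0, -0.3],
    [0, 0, 0.035, 0, -0.3],
    [0, 0, 0.035, 0, -0.3],
    [0, 0, 0, 0, -0.3],
    [0, 0, 0, 0, -0.3],
  ],
)

```text
time_s: 4.25
tcp_pos: [0.5452, -0.2019, 0.0914]
orientation: [0.717, 0.697, -0.0, -0.001]
contact_force: [0.0, 0.2, 0.9]
opening: 0.0555
gripper_force: 0.0
```

Request:
move_arm(
  deltas=[
    [0, 0, 0.022, 0, -0.3],
    [0, 0, 0.022, 0, -0.3],
    [0, 0, 0.02, 0, -0.3],
    [0, 0, 0, 0, 1],
    [0, 0, 0, 0, 1],
    [0, 0, 0, 0, 1],
    [0, 0, 0, 0, 1],
    [0, 0, 0, 0, 1],
    [0, 0, 0, 0, 1],
    [0, 0, 0, 0, 1],
  ],
)

```text
time_s: 5.25
tcp_pos: [0.5469, -0.2043, 0.0303]
orientation: [0.718, 0.696, 0.001, 0.002]
contact_force: [-0.8, 1.3, 6.9]
opening: 0.0202
gripper_force: 58.9
```

Request:
move_arm(
  deltas=[
    [0, 0, -0.01, 0, 1],
    [0, 0, -0.02, 0, 1],
    [0, 0, -0.025, 0, 1],
    [0, 0, -0.025, 0, 1],
    [0, 0, -0.025, 0, 1],
    [0, 0, -0.025, 0, 1],
    [0, 0, -0.01, 0, 1],
    [0, 0, 0, 0, 1],
    [0, 0, 0, 0, 1],
  ],
)

```text
time_s: 6.15
tcp_pos: [0.5445, -0.2032, 0.1662]
orientation: [0.718, 0.696, -0.0, -0.001]
contact_force: [0.1, -0.2, -3.8]
opening: 0.0202
gripper_force: 58.9
```

```bash
python3 - <<'E'
from h import *
o=robot.get_obs();print(o['time_s'],o['tcp_pos'].round(4),o['orientation'].round(4),o['contact_force'].round(2),o['opening'])
fs={n:grab(n) for n in ['wrist','side','scene']}
x,y,_=o['tcp_pos']
for n,f in fs.items():
    P=cloud(f);I=f['image'].astype(int);sat=I.max(-1)-I.min(-1)
    m=(P[...,2]>.11)&(P[...,2]<.185)&(P[...,0]>x-.11)&(P[...,0]<x-.035)&(abs(P[...,1]-y)<.05)&(I.sum(-1)>180)
    q=P[m]; 
    if len(q)>20: print(n,len(q),q.mean(0).round(4),q.min(0).round(3),q.max(0).round(3),cv2.minAreaRect(q[:,:2].astype(np.float32)*1000)); print(np.linalg.lstsq(np.c_[q[:,:2]-q[:,:2].mean(0),np.ones(len(q))],q[:,2],rcond=None)[0].round(3))
a=[cv2.resize(fs[n]['image'][r0:r0+180,c0:c0+240],(400,300))for n,r0,c0 in [('wrist',200,160),('side',130,240)]]
cv2.imwrite('pics/l1.png',np.hstack(a)[...,::-1])
E
```

```text
6.15 [ 0.5445 -0.2032  0.1662] [ 7.18e-01  6.96e-01 -2.00e-04 -7.00e-04] [ 0.07 -0.25 -3.78] 0.020190714872320187
wrist 4887 [ 0.4821 -0.2008  0.1561] [ 0.457 -0.226  0.136] [ 0.509 -0.181  0.161] ((483.0568542480469, -203.62680053710938), (52.94876480102539, 44.946044921875), 0.48236408829689026)
[-0.104 -0.044  0.156]
side 547 [ 0.4749 -0.2063  0.1523] [ 0.455 -0.227  0.136] [ 0.509 -0.179  0.162] ((481.7131042480469, -202.7325439453125), (53.913307189941406, 47.05308532714844), 1.5952223539352417)
[0.073 0.071 0.152]
scene 419 [ 0.4823 -0.2071  0.1533] [ 0.455 -0.228  0.135] [ 0.509 -0.182  0.159] ((481.8995666503906, -204.976318359375), (46.79875564575195, 54.63340759277344), 88.97378540039062)
[-0.077  0.056  0.153]
```

View pics/l1.png

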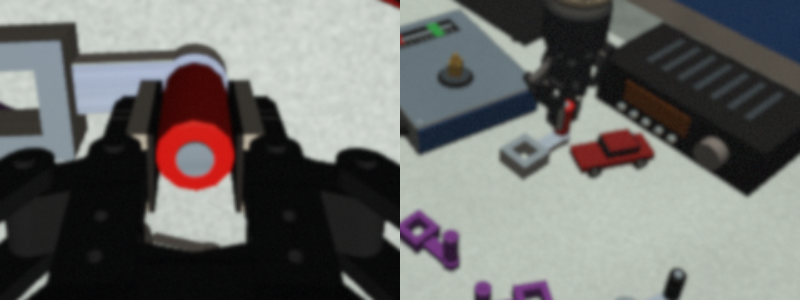

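The crank is held level, with the hub about 65 mm from the tool and the underside at about 0.136. I turn it by +35.5° to match the shaft, then carry it over.

Request:
move_arm(
  deltas=[
    [0, 0, 0, -0.04, 1],
    [0, 0, 0, -0.08, 1],
    [0, 0, 0, -0.1, 1],
    [0, 0, 0, -0.1, 1],
    [0, 0, 0, -0.1, 1],
    [0, 0, 0, -0.1, 1],
    [0, 0, 0, -0.07, 1],
    [0, 0, 0, -0.03, 1],
    [0, 0, 0, 0, 1],
  ],
)

```text
time_s: 7.2
tcp_pos: [0.5446, -0.2033, 0.1663]
orientation: [0.472, 0.882, 0.0, -0.001]
contact_force: [-0.1, 0.3, -1.1]
opening: 0.0205
gripper_force: 59.0
```

Request:
move_arm(
  deltas=[
    [0.008, 0.01, 0, 0, 1],
    [0.016, 0.02, 0, 0, 1],
    [0.024, 0.0295, 0, 0, 1],
    [0.026, 0.032, 0, 0, 1],
    [0.026, 0.032, 0, 0, 1],
    [0.026, 0.032, 0, 0, 1],
    [0.026, 0.032, 0, 0, 1],
    [0.024, 0.0295, 0, 0, 1],
    [0.016, 0.02, 0, 0, 1],
    [0.008, 0.01, 0, 0, 1],
  ],
)

```text
time_s: 8.2
tcp_pos: [0.6394, 0.1031, 0.1671]
orientation: [0.47, 0.882, 0.0, -0.0]
contact_force: [0.2, -0.0, -2.7]
opening: 0.0204
gripper_force: 58.9
```

Request:
move_arm(
  deltas=[
    [0, 0, 0, 0, 1],
    [0, 0, 0, 0, 1],
  ],
)

```text
time_s: 8.4
tcp_pos: [0.639, 0.0994, 0.1671]
orientation: [0.472, 0.882, -0.0, -0.0]
contact_force: [0.7, -0.4, -2.0]
opening: 0.0204
gripper_force: 58.9
```

```bash
cat > meas.py <<'E'
from h import *
from scipy.spatial.transform import Rotation as Ro
import sys
o=robot.get_obs();t=o['tcp_pos'];ty=Ro.from_quat(o['orientation']).as_matrix()[:,1];print(o['time_s'],t.round(4),'tool y yaw',np.degrees(np.arctan2(ty[1],ty[0])).round(2),o['contact_force'].round(1))
fs={n:grab(n) for n in ['wrist','side','scene']}
a=[]
for n,f in fs.items():
    P=cloud(f);I=f['image'].astype(int)
    top=t[2]-.030+.022
    d=np.hypot(P[...,0]-.5845,P[...,1]-.063)
    m=(abs(P[...,2]-top)<.005)&(d<.045)&(I.sum(-1)>150)
    q=P[m]
    if len(q)>20: r=cv2.minAreaRect(q[:,:2].astype(np.float32)*1000);print(n,len(q),q.mean(0).round(4),r)
    T=np.linalg.inv(f['cam_to_world'])@np.array([.5845,.063,.09,1]);u=int(f['fx']*T[0]/T[2]+f['cx']);v=int(f['fy']*T[1]/T[2]+f['cy']);s=60
    u=min(max(u,s),559-s);v=min(max(v,s),419-s)
    a.append(cv2.resize(f['image'][v-s:v+s,u-s:u+s],(266,266)))
cv2.imwrite(sys.argv[1],np.hstack(a)[...,::-1])
E
python3 meas.py pics/m1.png
```

```text
8.4 [0.639  0.0994 0.1671] tool y yaw 33.73 [ 0.7 -0.4 -2. ]
wrist 4435 [0.5849 0.0637 0.1589] ((586.1883544921875, 61.61283874511719), (44.97294616699219, 44.775665283203125), 35.61784362792969)
side 183 [0.5839 0.0591 0.1591] ((585.1344604492188, 61.072227478027344), (49.592620849609375, 44.91693878173828), 35.49864959716797)
scene 246 [0.5886 0.0577 0.1587] ((586.9789428710938, 59.41007995605469), (43.951438903808594, 47.622196197509766), 35.83114242553711)
```

View pics/m1.png

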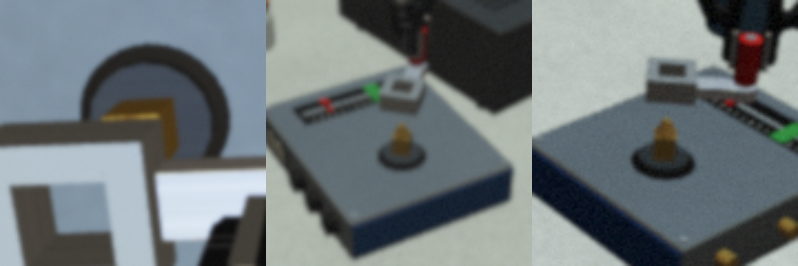

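The hub is at (0.586, 0.0616), yaw 35.6°, above the shaft to within 2 mm, and the pictures show it level. I correct slightly and descend.

Request:
move_arm(
  deltas=[
    [0.0017, -0.0007, 0.005, 0, 1],
    [0, 0, 0.01, 0, 1],
    [0, 0, 0.01, 0, 1],
    [0, 0, 0.01, 0, 1],
    [0, 0, 0.006, 0, 1],
    [0, 0, 0.004, 0, 1],
    [0, 0, 0, 0, 1],
  ],
)

```text
time_s: 9.25
tcp_pos: [0.6373, 0.101, 0.1213]
orientation: [0.471, 0.882, -0.0, -0.001]
contact_force: [-0.2, -0.8, -3.1]
opening: 0.0203
gripper_force: 58.9
```

Request:
move_arm(
  deltas=[
    [0, 0, 0.005, 0, 1],
    [0, 0, 0.005, 0, 1],
    [0, 0, 0, 0, 1],
  ],
)

```text
time_s: 9.55
tcp_pos: [0.6373, 0.101, 0.1114]
orientation: [0.471, 0.882, -0.0, -0.001]
contact_force: [-0.4, -0.2, -2.6]
opening: 0.0202
gripper_force: 58.9
```

Request:
move_arm(
  deltas=[
    [0, 0, 0.004, 0, 1],
    [0, 0, 0.004, 0, 1],
    [0, 0, 0.003, 0, 1],
    [0, 0, 0.002, 0, 1],
    [0, 0, 0, 0, 1],
  ],
)

```text
time_s: 10.05
tcp_pos: [0.6375, 0.1009, 0.0987]
orientation: [0.471, 0.882, -0.0, -0.0]
contact_force: [-0.3, -0.3, -1.2]
opening: 0.0205
gripper_force: 58.9
```

```bash
python3 meas.py pics/m2.png
```

```text
10.05 [0.6375 0.1009 0.0987] tool y yaw 33.74 [-0.3 -0.3 -1.2]
wrist 4815 [0.5837 0.0664 0.0909] ((584.7671508789062, 63.016048431396484), (44.92382049560547, 45.15293884277344), 35.874778747558594)
side 175 [0.5805 0.0601 0.0914] ((584.0962524414062, 62.9594612121582), (48.60157775878906, 45.13605499267578), 37.11384201049805)
scene 246 [0.5885 0.0578 0.0911] ((586.344970703125, 61.34580612182617), (43.918853759765625, 49.94055938720703), 35.02030563354492)
```

View pics/m2.png

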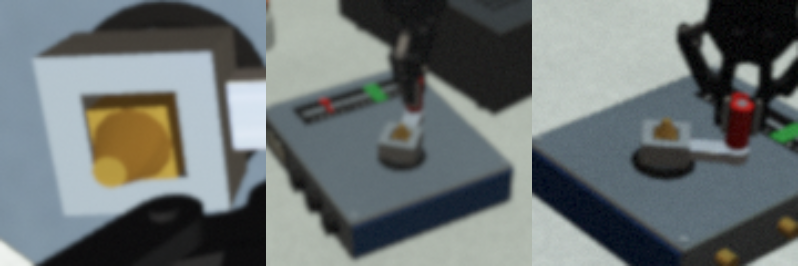

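The hub is on the shaft: top at 0.091, so the underside is at about 0.069. It is centred at (0.5847, 0.063) with the brass visible through the hole, and the pointer has not moved. About 640° of clockwise winding is needed, so I work out the rows.

```bash
cat > wind.py <<'E'
from h import *
from scipy.spatial.transform import Rotation as Ro
import sys
# args: list of steps (deg, clockwise); starts at measured pose, prints rows in tool axes
C=np.array([.5847,.063]);o=robot.get_obs();p=o['tcp_pos'][:2];R=Ro.from_quat(o['orientation']).as_matrix()[:2,:2]
d=p-C;th=np.arctan2(d[1],d[0]);print('t',o['time_s'],'theta',np.degrees(th).round(1),'r',np.hypot(*d).round(4),'f',o['contact_force'].round(1))
rows=[]
for s in map(float,sys.argv[1:]):
    th-=np.radians(s);n=C+.065*np.array([np.cos(th),np.sin(th)]);w=np.round(R.T@(n-p),4);p=p+R@w;rows.append([*w.tolist(),0,0,1])
for i in range(0,len(rows),10):print(rows[i:i+10])
E
python3 wind.py 6 12 15 15 15 15 15 12 6 0 ; python3 wind.py 6 12 15 15 15 15 15 15 15 15 15 15 15 15 15 15 15 12 6 0 | tail -2
```

```text
t 10.2 theta 35.5 r 0.0654 f [ 0.7 -0.1 -1.8]
[[-0.0068, -0.0005, 0, 0, 1], [-0.0134, -0.0024, 0, 0, 1], [-0.0155, -0.0069, 0, 0, 1], [-0.0133, -0.0106, 0, 0, 1], [-0.01, -0.0136, 0, 0, 1], [-0.0062, -0.0159, 0, 0, 1], [-0.0018, -0.0168, 0, 0, 1], [0.0017, -0.0135, 0, 0, 1], [0.0019, -0.0065, 0, 0, 1], [-0.0, -0.0, 0, 0, 1]]
[[-0.0068, -0.0005, 0, 0, 1], [-0.0134, -0.0024, 0, 0, 1], [-0.0155, -0.0069, 0, 0, 1], [-0.0133, -0.0106, 0, 0, 1], [-0.01, -0.0136, 0, 0, 1], [-0.0062, -0.0159, 0, 0, 1], [-0.0018, -0.0168, 0, 0, 1], [0.0025, -0.0168, 0, 0, 1], [0.0069, -0.0155, 0, 0, 1], [0.0106, -0.0133, 0, 0, 1]]
[[0.0136, -0.01, 0, 0, 1], [0.0159, -0.0062, 0, 0, 1], [0.0168, -0.0018, 0, 0, 1], [0.0168, 0.0025, 0, 0, 1], [0.0155, 0.0068, 0, 0, 1], [0.0133, 0.0107, 0, 0, 1], [0.01, 0.0136, 0, 0, 1], [0.0053, 0.0126, 0, 0, 1], [0.0016, 0.0066, 0, 0, 1], [-0.0, -0.0, 0, 0, 1]]
```

Request:
move_arm(
  deltas=[
    [-0.007, -0.0005, 0.001, 0, 1],
    [-0.0135, -0.0025, 0, 0, 1],
    [-0.0155, -0.007, 0, 0, 1],
    [-0.0135, -0.0105, 0, 0, 1],
    [-0.01, -0.0135, 0, 0, 1],
    [-0.006, -0.016, 0, 0, 1],
    [-0.002, -0.017, 0, 0, 1],
    [0.0015, -0.0135, 0, 0, 1],
    [0.002, -0.0065, 0, 0, 1],
    [0, 0, 0, 0, 1],
  ],
)

```text
time_s: 11.2
tcp_pos: [0.5999, -0.0018, 0.0986]
orientation: [0.471, 0.882, -0.001, 0.0]
contact_force: [0.1, -2.6, -1.4]
opening: 0.0203
gripper_force: 59.2
```

```bash
python3 - <<'E'
from h import *
o=robot.get_obs();print(o['tcp_pos'].round(4),o['contact_force'].round(1),o['ft_torque'].round(2))
for n in ['scene','wrist','side']:
    f=grab(n);P=cloud(f);I=f['image'].astype(int);R,G,B=I[...,0],I[...,1],I[...,2]
    U=(P[...,0]>.53)&(P[...,0]<.69)&(P[...,1]>.15)&(P[...,1]<.24)&(P[...,2]>.055)&(P[...,2]<.08)
    for nm,m,z in [('ptr',(R>1.7*G)&(R>1.7*B)&(R>50)&U,.067),('green',(G>1.4*R)&(G>1.2*B)&(G>50)&U,.062)]:
        v,u=np.nonzero(m)
        if len(u): print(n,nm,len(u),ray(f,u.mean(),v.mean(),z).round(4))
E
python3 wind.py 6 12 15 15 15 15 15 15 15 15 15 15 15 15 15 15 15 12 6 0
```

```text
[ 0.5999 -0.0018  0.0986] [ 0.1 -2.6 -1.4] [-0.41  0.01  0.01]
scene ptr 46 [0.585  0.1968 0.067 ]
scene green 118 [0.6441 0.1866 0.062 ]
wrist green 1779 [0.6432 0.1787 0.062 ]
side ptr 21 [0.5843 0.1951 0.067 ]
side green 68 [0.6442 0.1886 0.062 ]
t 11.35 theta -75.8 r 0.0664 f [-0.6 -3.1 -1. ]
[[0.0039, -0.0058, 0, 0, 1], [0.0072, -0.0116, 0, 0, 1], [0.012, -0.012, 0, 0, 1], [0.0147, -0.0084, 0, 0, 1], [0.0164, -0.0044, 0, 0, 1], [0.017, 0.0001, 0, 0, 1], [0.0163, 0.0044, 0, 0, 1], [0.0147, 0.0085, 0, 0, 1], [0.012, 0.012, 0, 0, 1], [0.0085, 0.0147, 0, 0, 1]]
[[0.0043, 0.0164, 0, 0, 1], [-0.0, 0.017, 0, 0, 1], [-0.0044, 0.0164, 0, 0, 1], [-0.0085, 0.0146, 0, 0, 1], [-0.0121, 0.012, 0, 0, 1], [-0.0147, 0.0085, 0, 0, 1], [-0.0164, 0.0043, 0, 0, 1], [-0.0136, 0.0004, 0, 0, 1], [-0.0067, -0.0009, 0, 0, 1], [-0.0, -0.0, 0, 0, 1]]
```

The pointer has moved 11 mm in 111°, as expected with some play. Forces are small, so I go on for 261°.

Request:
move_arm(
  deltas=[
    [0.004, -0.006, 0, 0, 1],
    [0.007, -0.0115, 0, 0, 1],
    [0.012, -0.012, 0, 0, 1],
    [0.0145, -0.0085, 0, 0, 1],
    [0.0165, -0.0045, 0, 0, 1],
    [0.017, 0, 0, 0, 1],
    [0.0165, 0.0045, 0, 0, 1],
    [0.0145, 0.0085, 0, 0, 1],
    [0.012, 0.012, 0, 0, 1],
    [0.0085, 0.0145, 0, 0, 1],
  ],
)

```text
time_s: 12.35
tcp_pos: [0.5321, 0.0995, 0.0986]
orientation: [0.471, 0.882, -0.0, 0.003]
contact_force: [10.7, -11.2, -5.8]
opening: 0.0203
gripper_force: 59.0
```

Request:
move_arm(
  deltas=[
    [0.0045, 0.0165, 0, 0, 1],
    [0, 0.017, 0, 0, 1],
    [-0.0045, 0.0165, 0, 0, 1],
    [-0.0085, 0.0145, 0, 0, 1],
    [-0.012, 0.012, 0, 0, 1],
    [-0.0145, 0.0085, 0, 0, 1],
    [-0.0165, 0.0045, 0, 0, 1],
    [-0.0135, 0.0005, 0, 0, 1],
    [-0.0065, -0.001, 0, 0, 1],
    [0, 0, 0, 0, 1],
  ],
)

```text
time_s: 13.35
tcp_pos: [0.6443, 0.0897, 0.0982]
orientation: [0.472, 0.882, 0.0, 0.0]
contact_force: [-0.5, -0.0, 0.3]
opening: 0.02
gripper_force: 59.8
```

```bash
cat > ptr.py <<'E'
from h import *
o=robot.get_obs();print(o['time_s'],o['tcp_pos'].round(4),o['contact_force'].round(1),o['opening'])
for n in ['scene','wrist','side']:
    f=grab(n);P=cloud(f);I=f['image'].astype(int);R,G,B=I[...,0],I[...,1],I[...,2]
    U=(P[...,0]>.53)&(P[...,0]<.69)&(P[...,1]>.15)&(P[...,1]<.24)&(P[...,2]>.055)&(P[...,2]<.08)
    for nm,m,z in [('ptr',(R>1.7*G)&(R>1.7*B)&(R>50)&U,.067),('green',(G>1.4*R)&(G>1.2*B)&(G>50)&U,.062)]:
        v,u=np.nonzero(m)
        if len(u): print(n,nm,len(u),ray(f,u.mean(),v.mean(),z).round(4))
E
python3 ptr.py; python3 wind.py 6 12 15 15 15 15 15 15 15 15 15 15 12 6 0
```

```text
13.35 [0.6443 0.0897 0.0982] [-0.5 -0.   0.3] 0.01998895510448411
scene ptr 16 [0.6138 0.1981 0.067 ]
scene green 113 [0.6444 0.1869 0.062 ]
wrist ptr 803 [0.6133 0.1942 0.067 ]
wrist green 2638 [0.6443 0.1889 0.062 ]
side ptr 24 [0.6123 0.1908 0.067 ]
side green 67 [0.6441 0.1885 0.062 ]
t 13.5 theta 24.4 r 0.0653 f [-0.8 -0.1 -0.2]
[[-0.0066, -0.0017, 0, 0, 1], [-0.0127, -0.005, 0, 0, 1], [-0.0139, -0.0097, 0, 0, 1], [-0.0109, -0.0129, 0, 0, 1], [-0.0073, -0.0154, 0, 0, 1], [-0.0029, -0.0167, 0, 0, 1], [0.0014, -0.0169, 0, 0, 1], [0.0057, -0.0159, 0, 0, 1], [0.0097, -0.014, 0, 0, 1], [0.013, -0.0109, 0, 0, 1]]
[[0.0153, -0.0072, 0, 0, 1], [0.0168, -0.003, 0, 0, 1], [0.0135, 0.0008, 0, 0, 1], [0.0067, 0.0014, 0, 0, 1], [-0.0, 0.0, 0, 0, 1]]
```

31.5 mm remain, about 283°. I do 186° now and then measure.

Request:
move_arm(
  deltas=[
    [-0.0065, -0.0015, 0, 0, 1],
    [-0.0125, -0.005, 0, 0, 1],
    [-0.014, -0.0095, 0, 0, 1],
    [-0.011, -0.013, 0, 0, 1],
    [-0.0075, -0.0155, 0, 0, 1],
    [-0.003, -0.0165, 0, 0, 1],
    [0.0015, -0.017, 0, 0, 1],
    [0.0055, -0.016, 0, 0, 1],
    [0.0095, -0.014, 0, 0, 1],
    [0.013, -0.011, 0, 0, 1],
  ],
)

```text
time_s: 14.5
tcp_pos: [0.5586, 0.002, 0.0985]
orientation: [0.472, 0.881, 0.001, 0.001]
contact_force: [6.4, 6.8, -3.6]
opening: 0.0206
gripper_force: 59.6
```

Request:
move_arm(
  deltas=[
    [0.0155, -0.007, 0, 0, 1],
    [0.017, -0.003, 0, 0, 1],
    [0.0135, 0.001, 0, 0, 1],
    [0.0065, 0.0015, 0, 0, 1],
    [0, 0, 0, 0, 1],
  ],
)

```text
time_s: 15.0
tcp_pos: [0.5236, 0.0414, 0.0986]
orientation: [0.471, 0.882, 0.0, 0.001]
contact_force: [5.0, 1.5, -1.9]
opening: 0.02
gripper_force: 59.7
```

```bash
python3 ptr.py; python3 wind.py 6 12 14 14 14 14 12 8 4 0
```

```text
15.0 [0.5236 0.0414 0.0986] [ 5.   1.5 -1.9] 0.01995453891557793
scene ptr 39 [0.6327 0.1892 0.067 ]
scene green 104 [0.6453 0.1859 0.062 ]
wrist ptr 168 [0.6288 0.1778 0.067 ]
wrist green 405 [0.6402 0.1712 0.062 ]
t 15.15 theta -160.5 r 0.0648 f [ 3.1  0.5 -1.3]
[[0.0065, 0.0018, 0, 0, 1], [0.0122, 0.006, 0, 0, 1], [0.0123, 0.01, 0, 0, 1], [0.0095, 0.0127, 0, 0, 1], [0.0062, 0.0146, 0, 0, 1], [0.0024, 0.0157, 0, 0, 1], [-0.001, 0.0135, 0, 0, 1], [-0.0022, 0.0088, 0, 0, 1], [-0.0016, 0.0043, 0, 0, 1], [0.0, -0.0, 0, 0, 1]]
```

Request:
move_arm(
  deltas=[
    [0.0065, 0.002, 0, 0, 1],
    [0.012, 0.006, 0, 0, 1],
    [0.0125, 0.01, 0, 0, 1],
    [0.0095, 0.0125, 0, 0, 1],
    [0.006, 0.0145, 0, 0, 1],
    [0.0025, 0.0155, 0, 0, 1],
    [-0.001, 0.0135, 0, 0, 1],
    [-0.002, 0.009, 0, 0, 1],
    [-0.0015, 0.0045, 0, 0, 1],
    [0, 0, 0, 0, 1],
  ],
)

```text
time_s: 16.15
tcp_pos: [0.5716, 0.1256, 0.0979]
orientation: [0.471, 0.882, -0.003, 0.001]
contact_force: [2.6, -9.4, -1.4]
opening: 0.0201
gripper_force: 60.0
```

```bash
python3 ptr.py; python3 wind.py 0
```

```text
16.15 [0.5716 0.1256 0.0979] [ 2.6 -9.4 -1.4] 0.02014843849853286
scene ptr 35 [0.6434 0.1888 0.067 ]
scene green 65 [0.647  0.1813 0.062 ]
wrist ptr 594 [0.6439 0.1887 0.067 ]
wrist green 1267 [0.6425 0.1891 0.062 ]
side ptr 14 [0.6451 0.191  0.067 ]
side green 21 [0.6391 0.1751 0.062 ]
t 16.3 theta 102.0 r 0.064 f [ 2.3 -8.7 -0.9]
[[0.0009, 0.0004, 0, 0, 1]]
```

The pointer is at 0.644 against the mark at 0.6443, so I let go and rise.

Request:
move_arm(
  deltas=[
    [0, 0, 0, 0, 0.2],
    [0, 0, 0, 0, -0.1],
    [0, 0, 0, 0, -0.2],
    [0, 0, 0, 0, -0.2],
    [0, 0, -0.015, 0, -0.2],
    [0, 0, -0.025, 0, -0.2],
    [0, 0, -0.035, 0, -0.2],
    [0, 0, -0.035, 0, -0.2],
    [0, 0, -0.035, 0, -0.2],
    [0, 0, 0, 0, -0.2],
  ],
)

```text
time_s: 17.3
tcp_pos: [0.5749, 0.1283, 0.2521]
orientation: [0.471, 0.882, 0.004, 0.005]
contact_force: [0.3, -0.3, 0.5]
opening: 0.0514
gripper_force: 0.0
```

```bash
python3 ptr.py; sed -i 's/top=.*/top=.090/' meas.py; python3 meas.py pics/m3.png
```

```text
17.3 [0.5749 0.1283 0.2521] [ 0.3 -0.3  0.5] 0.05136589225650546
scene ptr 35 [0.6436 0.1887 0.067 ]
scene green 64 [0.6472 0.1815 0.062 ]
wrist ptr 142 [0.6439 0.1882 0.067 ]
wrist green 477 [0.6436 0.1888 0.062 ]
side ptr 12 [0.6404 0.1928 0.067 ]
side green 22 [0.6385 0.1764 0.062 ]
17.45 [0.5716 0.1279 0.2437] tool y yaw 33.75 [-0.4 -0.  -1.2]
wrist 1302 [0.5846 0.0636 0.0906] ((585.229736328125, 61.83837890625), (43.991905212402344, 44.924224853515625), 12.941129684448242)
side 179 [0.5816 0.058  0.0905] ((584.2235717773438, 61.96784591674805), (46.84733963012695, 47.0406494140625), 12.610794067382812)
scene 250 [0.5888 0.0566 0.0902] ((585.6166381835938, 61.13206481933594), (45.34947967529297, 49.75235366821289), 12.997359275817871)
```

View pics/m3.png

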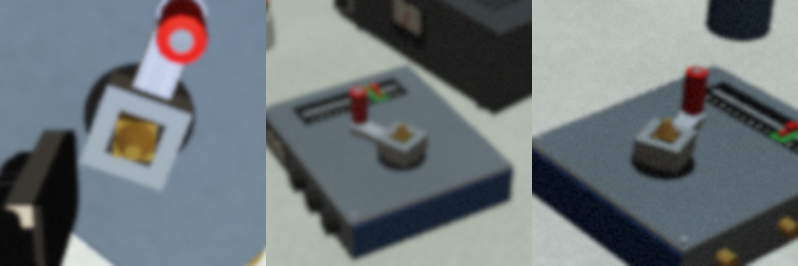

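The crank sits flat on the shaft: hub top at 0.0905, centred within about 1.5 mm. The pointer is in the green band and the gripper is clear.

```bash
python3 -c "
from cell import robot
print(robot.sign_off())"
```

```text
the job is handed in; nothing more can be done
None
```

I fitted the red-knobbed crank fully onto the shaft, wound it clockwise until the pointer was within about 1 mm of the green band's middle (by the wrist camera), let go and handed the job in at about 17.5 s; no verdict came back.

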